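# Zero the bench comparator on a plain disc and swap in the reground disc

### The job

Compare the reground disc with the master on the bench comparator: slide the plain master disc, which waits at the front of the comparator's anvil, gently under the sprung roller until it is fully home in the V stop, then turn the rim of the dial until the zero arrow stands at the needle's tip, and let go of the rim. Now take the master out and lay it flat on the sample tray, and slide the wider, thinner disc with the three burn spots from the bench under the roller, gently and fully home in the same stop. Leave the rim as zeroed, so that the needle shows the difference, and do not disturb the other things.

Things in the scene. Friction and masses are not known exactly. Their poses are not given: they have to be found in the camera images.
- comparator: fixed grey bench comparator, 250 x 110 mm. Origin at bench level under the roller, +x from its front to the dial, z up. Steel anvil, top 30 mm above the bench, from x -75 to +65 mm, 100 wide, carries a 12 mm high steel 90 deg V stop that opens to the front on y = 0. Its apex (stop_apex) is clamped anywhere 21 to 38 mm behind the origin, unmeasured: feel for it, it takes 15 N at most
- roller_axle (a point): centre of the free-turning steel roller (28 mm across, 13 wide) at the front end of the sprung rocker, a bar along y = 0 from its bearing at x = +85 mm. At rest its underside is 15 mm above the anvil; a disc slid in from the front lifts it; it presses down with about 2 N. At most 15 N may act on the rocker. Fingers pass on both sides of it (rocker 24 mm wide at most)
- dial_centre (a point): centre of the top of the dial's knurled metal rim (53 mm across, 13 mm high, top 99 mm above the bench, 125 mm behind the roller); fingers can go 20 mm down beside it. The rim and its white scale turn together either way about the vertical, stay where left, and need about 0.04 N m; case and needle do not follow
- zero_arrow (a point): tip of the bold black arrowhead on the dial's scale, 18 mm from the dial's centre: the zero of the scale; turns with the rim
- under_mark (a point): the ninth small graduation (0.2 mm each) counterclockwise of the arrow seen from above, 1.131 rad from it, 18 mm from the dial's centre; turns with the rim. There the needle stands for a part 1.8 mm thinner than the master, as the spotted disc is
- needle_tip (a point): tip (long thin end; the short thick end is its tail) of the dial's black needle, 18 mm from the dial's centre. It turns clockwise seen from above as the roller rises, one turn in 10 mm; it is driven only by the roller
- master_disc: plain ground steel disc without burn spots, 38 mm across, 18 mm thick, 0.16 kg; starts on the front of the anvil, 37 to 47 mm before the roller. Origin at the centre of its underside. Home in the V its centre is 27 mm before the apex
- spotted_disc: ground light metal disc with three dark burn spots on top, 45 mm across, 1.8 mm thinner than the master (16 mm), 0.07 kg, alone on the bench to the right. Origin at the centre of its underside. Home in the V its centre is 32 mm before the apex
- tray: fixed shallow steel sample tray, 116 (x) x 170 (y) mm, walls 2 mm thick and 13 mm high, floor 2 mm above the bench. Origin under its centre. Two discs lie in its +y half; the -y half is free for the master
- tall_disc: bystander: dark steel disc 39 mm across, 31 mm thick, in the tray
- copper_disc: bystander: copper disc 32 mm across, 22 mm thick, in the tray
- loupe: bystander: black stand loupe, 36 mm across, 34 mm high
- hex_key: bystander: hex key with a yellow sleeve, 102 mm long
- electrode_brush: bystander: thin brush with a blue handle, 128 mm long
- tip_jar: bystander: white jar with a blue cap, 42 mm across, 61 mm high
- tissue_roll: bystander: wrapped tissue roll, 70 mm across, 138 mm high with its tissue
- red_pen: bystander: red pen, 145 mm long
Not all that is in view belongs to the job. Leave any turquoise look-alike of the master_disc alone.

How it is judged (in metres and radians):
On the way, in this order (a step that is already met when the one before it is completed fails the run):
1. the master disc lies fully home in the V stop with the roller on it (horizontal distance between master_disc and stop_apex below 0.0289 m and contact force between master_disc and rocker above 0.5 N), for 0.2 s.
2. with the master still home the zero arrow stands at the needle's tip (within 2.5 mm) and the rim is let go (all of step 1 and horizontal distance between needle_tip and zero_arrow below 0.0025 m and contact force between the fingers and dial below 0.1 N), for 0.3 s.
At the end, for the whole second after the job is handed in: The spotted disc lies flat, home in the V (within 2 mm), roller on it; the needle tip is within 3.5 mm of the under mark, the rim being as zeroed; the master lies flat on the tray floor; both discs are released and at rest (horizontal distance between spotted_disc and stop_apex below 0.0338 m and contact force between spotted_disc and rocker above 0.5 N and angle between each of spotted_disc, master_disc's own z axis and vertical below 0.06 rad and horizontal distance between needle_tip and under_mark below 0.0035 m and x of master_disc in the frame of tray between -0.045 and 0.045 m and y of master_disc in the frame of tray between -0.07 and 0.07 m and z of master_disc in the frame of tray below 0.006 m and linear speed of each of master_disc, spotted_disc below 0.01 m/s); the robot touches nothing.
It fails at once if a disc is shoved against the V stop with more than 15 N (contact force between stop and anything else above 15 N).
It fails at once if the rocker or its roller is rammed or pressed with more than 15 N (contact force between rocker and anything else above 15 N).
It fails at once if another thing on the bench or tray is moved by more than 20 mm (distance of any of tall_disc, copper_disc, loupe, hex_key, electrode_brush, tip_jar, tissue_roll, red_pen from where it was at the start of the episode above 0.02 m).
It also fails if it takes over 72 s, if anything falls off the work surface, if the arm or the gripper's body presses on something with over 40 N, if the wrist force passes 120 N, or if a joint passes its speed limit or range.

### The arm

A 6-joint arm with a two-finger parallel gripper is mounted at the origin on a cart in front of the work surface, level with it; the furniture and walls round the work are solid. World frame = base frame: x ahead of the robot, y to its left, z up, the work surface at z = 0. Lengths are in m, angles in degrees, forces in N, time in s.
With the tool pointing down it reaches from about 0.275 to 0.85 m from the base axis. Payload 19 kg.
Tool frame: the origin (TCP) lies midway between the tips of the shut fingers; the grasp point (between the pads) lies 19 mm behind it; z points along the fingers, y is the line along which they close (so a half turn about z gives the same grasp; the last joint's range is limited). The gripper opens to 85 mm and grips with 20 to 120 N. Pads are 22 mm wide; open, the fingers measure 114 mm over their backs; the gripper's body (76 mm by 85 mm) begins 54 mm behind the grasp point. The pads swing forward as they close: fully open they stand 13 mm farther back than shut.
Start: joints at [-79.928, 8.623, 82.357, -0, 89.026, -7.678], TCP at [0.175, -0.548, 0.231] pointing down, gripper open.
Joint ranges: [-160.23, 160.23], [-39.13, 120.54], [6.94, 153.29], [-79.49, 259.48], [9.18, 160.14], [-161.06, 161.06]. Speed limits (degrees/s): [108.29, 108.29, 127.2, 172.46, 172.46, 172.46].

### API

Orientations are given as [roll, pitch, yaw] about the fixed x, y, z axes, in that order (R = Rz(yaw) Ry(pitch) Rx(roll)).
In Python, from workcell import bot gives the robot as it stands. The module is installed in compiled form; this text tells all that it offers.
- The arm moves only by the tool servo_tool, never from a script. Its argument "moves" is a list of rows, each a list of 7 numbers: the shift along the tool's x, y, z scaled (see below), then the turn, a rotation vector about the tool's x, y, z scaled (see below), then the closure, from -1 (fully open) to 1 (shut). A call has 1 to 20 rows; each row is the pose to reach, as a shift and turn from the pose commanded when the call began, along the tool's axes at that moment; what a row does not reach only later rows make up. The controller multiplies each number of a shift by 0.5 m and each number of a turn by 45 degrees. A row lasts 1/8 s, in which the tool goes at most 62.5 mm and 10.7 degrees, less where a joint would pass 70% of its speed; a pose out of reach is approached as far as the arm can. A call with a number of a shift or a turn outside -1 to 1 is refused whole. A call with a gripper value outside its range is refused whole. The fingers move at their own pace and stop on an object; "squeeze" is the grip in N (left out, the last holds). Time passes only in rows, so rows that repeat a pose let the fingers close. It gives the time, the measured TCP pose, the force, the opening and the grip force at its end, in the units of the state.
- bot.state(): the state, without advancing time (a new reading comes with each control period).
- bot.snapshot(name): name is "scene" or "side" or "wrist"; returns the picture (480x640x3 uint8, red, green, blue); there is no depth.
- bot.camera_params(name): a dict with "fx", "fy", "cx", "cy" (pixels), "R" (3x3) and "t" (3): a world point X has camera coordinates R X + t. Camera axes: x right, y down, z forward; pixel columns grow to the right and rows downward; lengths in m; the calibration is good to about 2 mm. A picture is of the moment at which its call begins: read the wrist's pose just before it. camera_params takes no time and is no camera call; for the wrist camera it gives the pose at the moment of the call.
- bot.job_done(): hands the job in; it is judged then, once.
Trained networks look in the newest picture that a camera, given by its name, has taken for a name from the list of things; names that differ only in an ending like _2 or _b are one class to them, and where a whole thing is asked for, a point or a joint stands for the part that bears it (a point fixed in the world has none). Each returns a list of dicts, best first, with "confidence" (0 to 1); they miss things now and then, are a little off and sometimes report something else, mostly with a low value. They report only what shows in the picture. A call takes as long as a camera call. They do not tell look-alikes from the thing itself.
- bot.silhouettes(camera, thing): "pixels" (480x640 bool, what is visible of it) and "position" ([row, column] in pixels, amid what is visible of it).
The state is a dict: "time": time; "q": joint angles; "dq": joint speeds; "joint_efforts": joint torques, N m; "tool_pos": TCP position; "tool_rot": TCP orientation; "contact_force": force on the tool from outside, world axes, zero at the start; "ft_torque": the same for the moment, N m; "grip_width": finger opening in m; "gripper_force": force on a finger pad.
Only numpy, scipy, OpenCV 4.12 (cv2) and the standard library are available. Lean on these libraries where they do the work, as an engineer would, in place of code of your own. Each camera call takes 0.05 s, during which the arm holds its last target. There are 200 camera calls.

## Working session

There is one attempt and no reset: what is moved stays moved. The work goes in short steps, Python scripts to look and compute and a tool call to move; the robot and the scene stay as the last step left them, time stands still between calls to the robot, and variables do not carry over. Pictures are saved under pics/ and viewed, at most 10 in all, crops included, and the job is handed in when it is done.

Besides the shell and the picture viewer there is one more tool, called after "Call:" as name(argument=value, ...), one argument or row to a line, values as JSON. servo_tool: Moves the arm, as the interface text tells. Its arguments: {"type":"object","properties":{"moves":{"type":"array"},"squeeze":{"type":"number"}},"required":["moves"]}

```bash
mkdir -p pics; cat > h.py <<'E'
import numpy as np, cv2
from workcell import bot
from scipy.spatial.transform import Rotation as Ro
def ray(cam,uv,z):
    p=bot.camera_params(cam) if isinstance(cam,str) else cam
    R=np.array(p['R']);t=np.array(p['t'])
    d=R.T@np.array([(uv[0]-p['cx'])/p['fx'],(uv[1]-p['cy'])/p['fy'],1]);c=-R.T@t
    return c+d*(z-c[2])/d[2]
def proj(cam,X):
    p=bot.camera_params(cam) if isinstance(cam,str) else cam
    x=np.array(p['R'])@np.array(X)+np.array(p['t'])
    return p['cx']+p['fx']*x[0]/x[2],p['cy']+p['fy']*x[1]/x[2]
def snap(cam,name):
    im=bot.snapshot(cam);cv2.imwrite(f'pics/{name}.png',im[...,::-1]);return im
E
python3 - <<'E'
from h import *
for c in('scene','side','wrist'):
    snap(c,c+'0')
    p=bot.camera_params(c);print(c,p['fx'],np.round(-np.array(p['R']).T@p['t'],3),np.round(p['R'],2).tolist())
for c in('scene','side','wrist'):
    for n in('comparator','master_disc','spotted_disc','tray','dial_centre','roller_axle','zero_arrow','needle_tip'):
        r=bot.silhouettes(c,n)
        print(c,n,[(round(x['confidence'],2),np.round(x['position']).tolist(),int(x['pixels'].sum())) for x in r[:3]])
s=bot.state();print(s)
E
```

```text
scene 559.9714228279626 [-0.703  0.511  1.059] [[-0.43, -0.9, -0.0], [-0.52, 0.25, -0.82], [0.74, -0.35, -0.58]]
side 620.1047394389047 [0.176 1.275 0.925] [[-0.97, -0.24, -0.01], [-0.12, 0.51, -0.85], [0.21, -0.82, -0.53]]
wrist 419.03986996048604 [ 0.242 -0.526  0.372] [[0.3, -0.95, 0.0], [-0.92, -0.29, 0.27], [-0.26, -0.08, -0.96]]
scene comparator [(0.92, [256.0, 285.0], 1466)]
scene master_disc []
scene spotted_disc [(0.51, [262.0, 374.0], 153)]
scene tray [(0.56, [300.0, 197.0], 1525)]
scene dial_centre [(0.59, [223.0, 282.0], 185), (0.31, [298.0, 198.0], 1541)]
scene roller_axle [(0.69, [254.0, 289.0], 101)]
scene zero_arrow [(0.67, [226.0, 282.0], 177)]
scene needle_tip []
side comparator []
side master_disc [(0.79, [324.0, 343.0], 213), (0.7, [282.0, 330.0], 180), (0.59, [294.0, 365.0], 197)]
side spotted_disc [(0.75, [245.0, 352.0], 181)]
side tray [(0.56, [355.0, 279.0], 1669)]
side dial_centre [(0.75, [252.0, 271.0], 289), (0.24, [378.0, 284.0], 110)]
side roller_axle [(0.82, [269.0, 302.0], 275)]
side zero_arrow [(0.56, [251.0, 268.0], 238)]
side needle_tip []
wrist comparator []
wrist master_disc []
wrist spotted_disc []
wrist tray []
wrist dial_centre []
wrist roller_axle []
wrist zero_arrow []
wrist needle_tip []
{'time': 1.35, 'q': array([-7.99284690e+01,  8.62121413e+00,  8.23588508e+01,  1.25717735e-03,
        8.90272948e+01, -7.67889492e+00]), 'dq': array([-0.09572018,  0.00800787,  0.00403992,  0.00028559,  0.00408175,
        0.00451867]), 'joint_efforts': array([-9.11511725e-04, -7.12797260e+01, -5.71046591e+01, -3.02906838e-04,
        1.33844303e-03, -7.90206991e-05]), 'tool_pos': array([ 0.17526795, -0.54758342,  0.23126798]), 'tool_rot': array([-1.79992874e+02, -2.22914382e-03,  1.77504044e+01]), 'contact_force': array([-0.25003834,  0.59795431, -0.1963377 ]), 'ft_torque': array([-0.03363107,  0.02579655, -0.05045025]), 'gripper_force': 0.0, 'grip_width': 0.08520619119712411}
```

View pics/scene0.png

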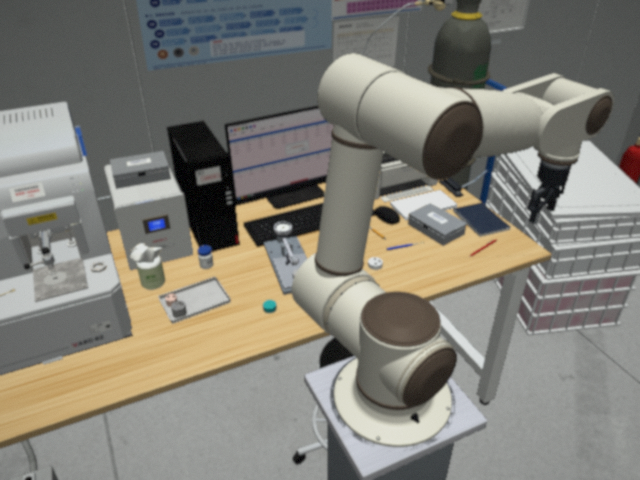

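View pics/side0.png

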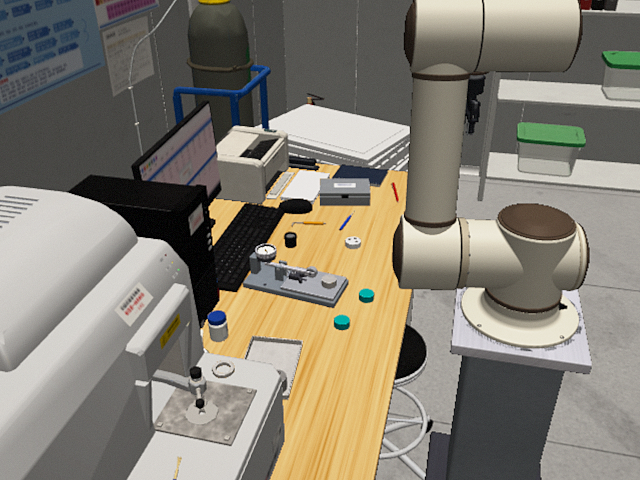

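Side view: comparator about (295,280); master on its anvil at (330,282). The turquoise look-alikes are at (342,322) and (366,295). The spotted disc is at (352,243) and the tray at (272,360). The steel-coloured disc on the anvil fits the plain master. I'll confirm it with the wrist camera.

```bash
python3 - <<'E'
from h import *
for n,uv,z in[('master',(330,282),.04),('spot',(352,243),.01),('dial',(265,251),.095),('roller',(295,266),.06),('tray',(272,360),.003),('loupe',(291,240),.02),('compfront',(345,290),.01)]:
    print(n,np.round(ray('side',uv,z),3))
for n,uv,z in[('dial',(283,226),.099),('spot',(374,262),.01),('tray',(196,299),.003)]:
    print(n,np.round(ray('scene',uv,z),3))
p=bot.camera_params('wrist');s=bot.state()
c=-np.array(p['R']).T@p['t']
Rt=Ro.from_euler('xyz',s['tool_rot'],degrees=True)
print('cam in tool',Rt.inv().apply(c-s['tool_pos']), np.round((np.array(p['R'])@Rt.as_matrix()),3))
E
```

```text
master [0.454 0.04  0.04 ]
spot [ 0.445 -0.204  0.01 ]
dial [0.627 0.02  0.095]
roller [0.55  0.019 0.06 ]
tray [0.524 0.306 0.003]
loupe [ 0.614 -0.166  0.02 ]
compfront [0.419 0.023 0.01 ]
dial [0.636 0.014 0.099]
spot [ 0.457 -0.209  0.01 ]
tray [0.533 0.326 0.003]
cam in tool [ 0.06997411 -0.00041823 -0.14089955] [[-0.     1.    -0.002]
 [-0.962 -0.001 -0.274]
 [-0.274  0.002  0.962]]
```

```bash
cat >> h.py <<'E'
def go(x=None,y=None,z=None,yaw=None,cl=None):
    s=bot.state();p=np.array(s['tool_pos']);t=np.array([q if q is not None else a for q,a in zip((x,y,z),p)])
    Rt=Ro.from_euler('xyz',s['tool_rot'],degrees=True);sh=Rt.inv().apply(t-p)/.5
    yw=s['tool_rot'][2] if yaw is None else yaw
    tv=(Rt.inv()*Ro.from_euler('xyz',[180,0,yw],degrees=True)).as_rotvec(degrees=True)/45
    print('row',np.round(sh,4).tolist(),np.round(tv,4).tolist(),'t',round(s['time'],2),'pos',np.round(p,4),'rot',np.round(s['tool_rot'],2),'F',np.round(s['contact_force'],1),'w',round(s['grip_width'],4))
E
python3 - <<'E'
from h import *
go(.53,-.04,.24,-6)
E
```

```text
row [0.9852, -0.7505, -0.0173] [-0.0002, -0.0, 0.5278] t 1.35 pos [ 0.1753 -0.5476  0.2313] rot [-179.99   -0.     17.75] F [-0.3  0.6 -0.2] w 0.0852
```

Call:
servo_tool(
  moves=[
    [0.98,-0.75,-0.02,0,0,0.528,-1],
    [0.98,-0.75,-0.02,0,0,0.528,-1],
    [0.98,-0.75,-0.02,0,0,0.528,-1],
    [0.98,-0.75,-0.02,0,0,0.528,-1],
    [0.98,-0.75,-0.02,0,0,0.528,-1],
    [0.98,-0.75,-0.02,0,0,0.528,-1],
    [0.98,-0.75,-0.02,0,0,0.528,-1],
    [0.98,-0.75,-0.02,0,0,0.528,-1],
    [0.98,-0.75,-0.02,0,0,0.528,-1],
    [0.98,-0.75,-0.02,0,0,0.528,-1],
    [0.98,-0.75,-0.02,0,0,0.528,-1],
    [0.98,-0.75,-0.02,0,0,0.528,-1],
    [0.98,-0.75,-0.02,0,0,0.528,-1],
  ],
)

```text
time: 2.98
tool_pos: [0.5272, -0.0421, 0.2415]
tool_rot: [180.0, -0.0, -6.1]
contact_force: [0.2, 0.3, 0.0]
grip_width: 0.0852
gripper_force: 0.0
```

```bash
python3 - <<'E'
from h import *
go()
snap('wrist','w1')
for n,z in(('master_disc',.048),('spotted_disc',.016),('dial_centre',.099),('roller_axle',.062),('zero_arrow',.099),('needle_tip',.097),('comparator',.03),('tray',.01)):
    for x in bot.silhouettes('wrist',n)[:3]:
        v,u=x['position'];print(n,round(x['confidence'],2),round(u),round(v),x['pixels'].sum(),np.round(ray('wrist',(u,v),z),4))
E
```

```text
row [0.0, 0.0, 0.0] [0.0001, -0.0002, -0.0] t 2.98 pos [ 0.5272 -0.0421  0.2415] rot [ 1.7999e+02 -1.0000e-02 -6.0900e+00] F [0.2 0.3 0. ] w 0.0852
master_disc 0.74 239 291 1688 [0.4622 0.034  0.048 ]
master_disc 0.67 260 361 1358 [0.3922 0.0259 0.048 ]
master_disc 0.53 129 327 299 [0.4382 0.1362 0.048 ]
spotted_disc 0.69 503 259 1997 [ 0.4546 -0.2055  0.016 ]
spotted_disc 0.27 611 84 1401 [ 0.5984 -0.2916  0.016 ]
dial_centre 0.72 211 69 6090 [0.634  0.0154 0.099 ]
roller_axle 0.56 229 212 2487 [0.5341 0.0281 0.062 ]
zero_arrow 0.71 504 260 2029 [ 0.4863 -0.1698  0.099 ]
needle_tip 0.45 213 75 125 [0.6302 0.0158 0.097 ]
comparator 0.94 247 176 28674 [0.5567 0.016  0.03  ]
tray 0.64 12 257 2059 [0.5032 0.2496 0.01  ]
```

View pics/w1.png

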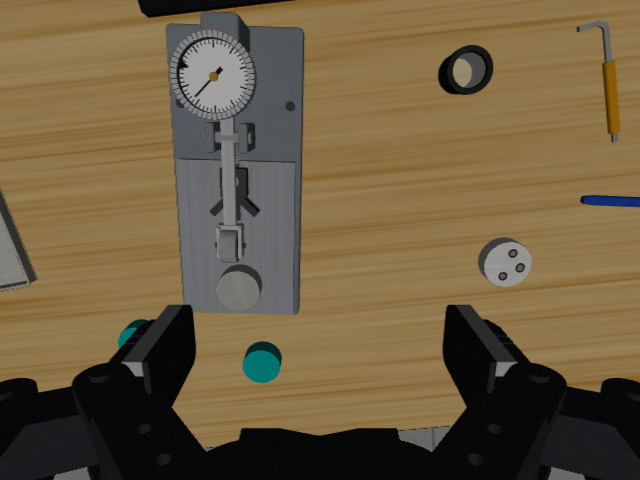

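Candidates for the master: a steel plain disc at (239,291) on the anvil, and turquoise discs at (262,361) and (138,335) on the bench. Only (239,291) fits, being grey steel and on the anvil front. The spotted disc is at (505,262) with three spots, and the dial centre is at (212,75). I'll confirm all of this in one crop.

```bash
python3 - <<'E'
from h import *
im=cv2.imread('pics/w1.png')
r=lambda a,w,h:cv2.resize(a,(w,h),interpolation=cv2.INTER_CUBIC)
A=r(im[120:320,165:315],450,600)
B=r(im[20:125,160:265],350,350)
C=r(im[225:300,460:548],350,250)
cv2.imwrite('pics/c1.png',np.hstack([A,np.vstack([B,C])]))
# anvil fit
px=[(177,159),(294,163),(297,313),(185,310)]
W=[ray('wrist',p,.03)[:2] for p in px];L=np.array([[65,50],[65,-50],[-75,-50],[-75,50]])/1000
W=np.array(W);cw=W.mean(0);cl=L.mean(0)
H=(L-cl).T@(W-cw);th=np.arctan2(H[0,1]-H[1,0],H[0,0]+H[1,1])
R=np.array([[np.cos(th),-np.sin(th)],[np.sin(th),np.cos(th)]]);o=cw-R@cl
print('yaw',np.degrees(th),'o',o,'res',(W-o-(L@R.T)).round(4).tolist())
for n,uv,z in(('dial',(212,75),.099),('arrow',(182,66),.097),('tip',(195,96),.097),('master',(239,288),.048),('apex',(234,188),.042),('armL',(211,212),.042),('armR',(259,214),.042)):
    print(n,(R.T@(ray('wrist',uv,z)[:2]-o)).round(4))
E
```

```text
yaw -7.327818472266203 o [0.50728106 0.03143636] res [[-0.0012, -0.001], [-0.0019, 0.0021], [0.0009, -0.0019], [0.0021, 0.0008]]
dial [0.1239 0.0003]
arrow [0.129  0.0195]
tip [0.1111 0.0124]
master [-0.0425 -0.0026]
apex [0.0428 0.    ]
armL [0.0223 0.0198]
armR [ 0.0215 -0.02  ]
```

View pics/c1.png

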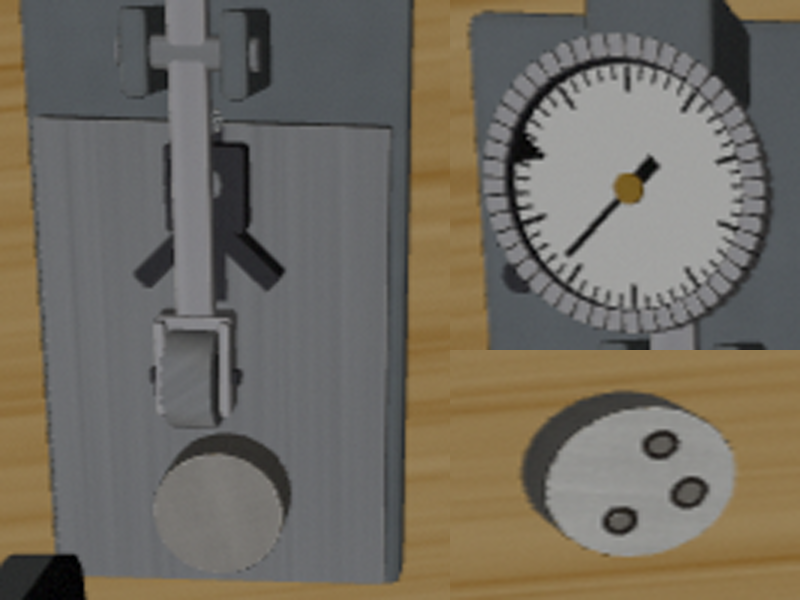

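```bash
cat >> h.py <<'E'
YAW=-7.33;O=np.array([.5073,.0314])
def L2W(x,y):
    c,s=np.cos(np.radians(YAW)),np.sin(np.radians(YAW));return O+np.array([c*x-s*y,s*x+c*y])
E
python3 - <<'E'
from h import *
x,y=L2W(-.0425,0)
go(x,y,.11,YAW);go(x,y,.0315,YAW)
E
```

```text
row [-0.1405, -0.1421, 0.2627] [-0.0001, 0.0, 0.029] t 3.42 pos [ 0.5276 -0.0412  0.2413] rot [-179.99    0.     -6.03] F [-0.1  0.6  0. ] w 0.0853
row [-0.1405, -0.1421, 0.4197] [-0.0001, 0.0, 0.029] t 3.42 pos [ 0.5276 -0.0412  0.2413] rot [-179.99    0.     -6.03] F [-0.1  0.6  0. ] w 0.0853
```

Call:
servo_tool(
  moves=[
    [-0.14,-0.142,0.2,0,0,0.029,-1],
    [-0.14,-0.142,0.26,0,0,0.029,-1],
    [-0.14,-0.142,0.26,0,0,0.029,-1],
    [-0.14,-0.142,0.37,0,0,0.029,-1],
    [-0.14,-0.142,0.419,0,0,0.029,-1],
    [-0.14,-0.142,0.419,0,0,0.029,-1],
    [-0.14,-0.142,0.419,0,0,0.029,-0.3],
  ],
  squeeze=20,
)

```text
time: 4.3
tool_pos: [0.4661, 0.0368, 0.033]
tool_rot: [-180.0, -0.1, -7.3]
contact_force: [-0.4, -0.6, -0.3]
grip_width: 0.0697
gripper_force: 0.0
```

```bash
python3 - <<'E'
from h import *
x,y=L2W(-.0425,0)
go(x,y,.0315,YAW)
E
```

```text
row [-0.002, 0.0002, 0.0031] [-0.0002, -0.0017, 0.0002] t 4.3 pos [0.4661 0.0368 0.033 ] rot [-1.7999e+02 -8.0000e-02 -7.3200e+00] F [-0.4 -0.6 -0.3] w 0.0697
```

Call:
servo_tool(
  moves=[
    [0,0,0,0,0,0,1],
    [0,0,0,0,0,0,1],
    [0,0,0,0,0,0,1],
    [0,0,0,0,0,0,1],
    [0,0,0,0,0,0,1],
  ],
)

```text
time: 4.92
tool_pos: [0.466, 0.0368, 0.0329]
tool_rot: [-180.0, -0.1, -7.3]
contact_force: [-1.8, -0.3, 9.1]
grip_width: 0.0363
gripper_force: 19.1
```

```bash
python3 - <<'E'
from h import *
go();snap('wrist','w2')
c=bot.camera_params('wrist')
for r in bot.silhouettes('wrist','master_disc')[:2]:
    v,u=r['position'];print(r['confidence'],u,v,ray('wrist',(u,v),.045))
E
```

```text
row [0.0, 0.0, 0.0] [-0.0003, -0.0021, 0.0] t 4.92 pos [0.466  0.0368 0.0329] rot [-1.7999e+02 -9.0000e-02 -7.3200e+00] F [-1.8 -0.3  9.1] w 0.0363
0.81 319.7 337.7 [0.46338608 0.03729074 0.045     ]
```

View pics/w2.png

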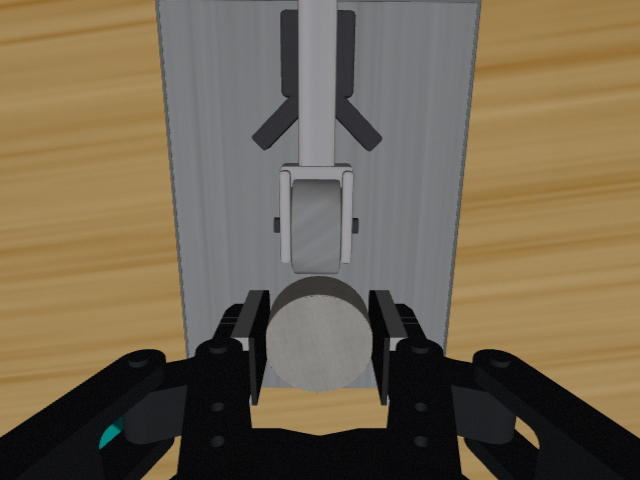

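Steel disc gripped between pads at (319,335), roller at (316,225) dead ahead, V arms' inner tips near (268,150) and (370,150).

```bash
python3 - <<'E'
from h import *
c,s=np.cos(np.radians(YAW)),np.sin(np.radians(YAW));R=np.array([[c,-s],[s,c]])
for uv,z in(((268,150),.042),((370,150),.042),((319,335),.048),((319,99),.042)): print(uv,(R.T@(ray('wrist',uv,z)[:2]-O)).round(4))
go()
E
```

```text
(268, 150) [0.0186 0.0162]
(370, 150) [ 0.0186 -0.0153]
(319, 335) [-0.0416  0.0005]
(319, 99) [0.0336 0.0005]
row [0.0, 0.0, 0.0] [-0.0003, -0.002, 0.0] t 5.03 pos [0.466  0.0369 0.0329] rot [-1.7999e+02 -9.0000e-02 -7.3200e+00] F [-2.7 -0.   9.2] w 0.0363
```

Call:
servo_tool(
  moves=[
    [0.004,0,-0.0016,0,0,0,1],
    [0.01,0,-0.0016,0,0,0,1],
    [0.017,0,-0.0016,0,0,0,1],
    [0.024,0,-0.0016,0,0,0,1],
    [0.03,0,-0.0016,0,0,0,1],
    [0.036,0,-0.0016,0,0,0,1],
    [0.042,0,-0.0016,0,0,0,1],
    [0.05,0,-0.0016,0,0,0,1],
    [0.058,0,-0.0016,0,0,0,1],
    [0.066,0,-0.0016,0,0,0,1],
    [0.074,0,-0.0016,0,0,0,1],
    [0.08,0,-0.0016,0,0,0,1],
    [0.084,0,-0.0016,0,0,0,1],
    [0.086,0,-0.0016,0,0,0,1],
    [0.086,0,-0.0016,0,0,0,1],
  ],
)

```text
time: 6.9
tool_pos: [0.508, 0.0314, 0.0329]
tool_rot: [180.0, 0.0, -7.3]
contact_force: [-5.6, -0.3, 8.1]
grip_width: 0.0361
gripper_force: 21.0
```

Call:
servo_tool(
  moves=[
    [0.001,0,-0.002,0,0,0,1],
    [0.002,0,-0.002,0,0,0,1],
    [0.003,0,-0.002,0,0,0,1],
    [0.003,0,-0.002,0,0,0,1],
  ],
)

```text
time: 7.4
tool_pos: [0.5096, 0.0312, 0.0335]
tool_rot: [-180.0, 0.0, -7.3]
contact_force: [-0.9, -1.1, -4.2]
grip_width: 0.0361
gripper_force: 20.4
```

Call:
servo_tool(
  moves=[
    [0.001,0,0.0004,0,0,0,1],
    [0.002,0,0.0004,0,0,0,1],
    [0.003,0,0.0004,0,0,0,1],
    [0.004,0,0.0004,0,0,0,1],
    [0.004,0,0.0004,0,0,0,1],
  ],
)

```text
time: 8.02
tool_pos: [0.5116, 0.031, 0.0334]
tool_rot: [-180.0, -0.0, -7.3]
contact_force: [-1.1, -2.3, -4.2]
grip_width: 0.0363
gripper_force: 20.4
```

Call:
servo_tool(
  moves=[
    [0.001,0,0,0,0,0,1],
    [0.002,0,0,0,0,0,1],
    [0.002,0,0,0,0,0,1],
  ],
)

```text
time: 8.4
tool_pos: [0.5126, 0.0308, 0.0334]
tool_rot: [-180.0, 0.0, -7.3]
contact_force: [0.3, -1.0, -4.2]
grip_width: 0.0363
gripper_force: 20.4
```

Call:
servo_tool(
  moves=[
    [0.001,0,0,0,0,0,1],
    [0.0014,0,0,0,0,0,1],
    [0.0014,0,0,0,0,0,1],
  ],
)

```text
time: 8.78
tool_pos: [0.5133, 0.0307, 0.0334]
tool_rot: [-180.0, 0.0, -7.3]
contact_force: [0.2, -1.2, -3.9]
grip_width: 0.0364
gripper_force: 20.4
```

Call:
servo_tool(
  moves=[
    [0.001,0,0,0,0,0,1],
    [0.001,0,0,0,0,0,1],
  ],
)

```text
time: 9.02
tool_pos: [0.5138, 0.0307, 0.0334]
tool_rot: [-180.0, -0.0, -7.3]
contact_force: [0.7, -2.2, -4.1]
grip_width: 0.0358
gripper_force: 20.4
```

Call:
servo_tool(
  moves=[
    [0.001,0,0,0,0,0,1],
    [0.0012,0,0,0,0,0,1],
    [0.0012,0,0,0,0,0,1],
  ],
)

```text
time: 9.4
tool_pos: [0.5143, 0.0306, 0.0334]
tool_rot: [-180.0, 0.0, -7.3]
contact_force: [-0.4, -2.0, -4.0]
grip_width: 0.0361
gripper_force: 20.4
```

Call:
servo_tool(
  moves=[
    [0.001,0,0,0,0,0,1],
    [0.001,0,0,0,0,0,1],
  ],
)

```text
time: 9.65
tool_pos: [0.5149, 0.0305, 0.0334]
tool_rot: [-180.0, 0.0, -7.3]
contact_force: [-0.2, -2.0, -3.7]
grip_width: 0.0363
gripper_force: 20.4
```

Call:
servo_tool(
  moves=[
    [0.001,0,0,0,0,0,1],
    [0.0012,0,0,0,0,0,1],
    [0.0012,0,0,0,0,0,1],
  ],
)

```text
time: 10.02
tool_pos: [0.5154, 0.0305, 0.0334]
tool_rot: [-180.0, 0.0, -7.3]
contact_force: [-0.9, -0.8, -3.8]
grip_width: 0.036
gripper_force: 20.7
```

Call:
servo_tool(
  moves=[
    [0.001,0,0,0,0,0,1],
    [0.0012,0,0,0,0,0,1],
    [0.0012,0,0,0,0,0,1],
  ],
)

```text
time: 10.4
tool_pos: [0.5158, 0.0305, 0.0333]
tool_rot: [-180.0, 0.0, -7.3]
contact_force: [-3.5, -0.2, -3.4]
grip_width: 0.0362
gripper_force: 21.7
```

```bash
python3 - <<'E'
from h import *
go();im=snap('wrist','w3')
c,s=np.cos(np.radians(YAW)),np.sin(np.radians(YAW));R=np.array([[c,-s],[s,c]])
for uv,z in(((319,335),.048),((319,240),.042),((319,220),.042)): print(uv,(R.T@(ray('wrist',uv,z)[:2]-O)).round(4))
cv2.imwrite('pics/c3.png',cv2.resize(im[150:450,120:520,::-1],(800,600),interpolation=cv2.INTER_CUBIC))
E
```

```text
row [0.0, 0.0, 0.0] [-0.0002, 0.0006, -0.0] t 10.4 pos [0.5158 0.0305 0.0333] rot [-1.7999e+02  3.0000e-02 -7.3100e+00] F [-3.5 -0.2 -3.4] w 0.0362
(319, 335) [0.0084 0.0005]
(319, 240) [0.0398 0.0005]
(319, 220) [0.0466 0.0005]
```

View pics/c3.png

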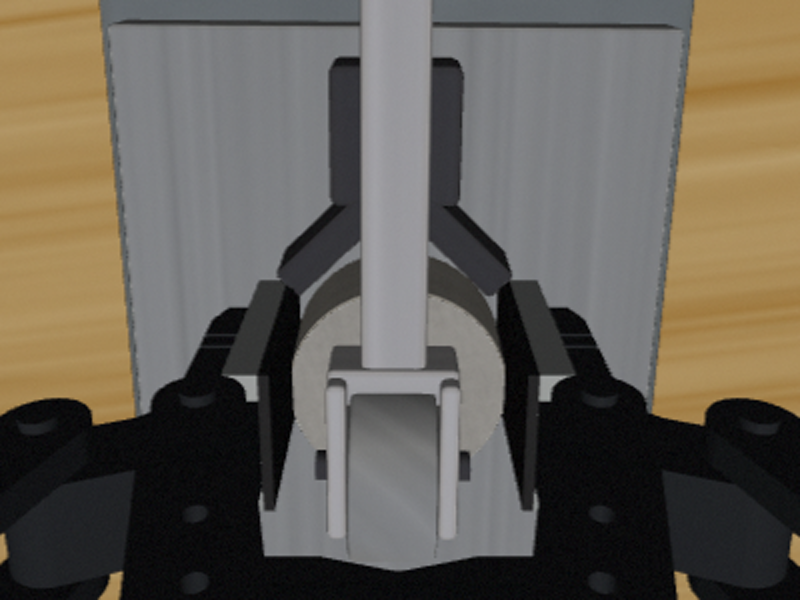

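The V contact has just begun (about 3 N), but the pad fronts at crop (285,285) and (510,285) are close to the arm tips. I'll regrip 5 mm further back so that only the disc can touch the V.

Call:
servo_tool(
  moves=[
    [0,0,0,0,0,0,-0.1],
    [0,0,0,0,0,0,-0.1],
    [-0.006,0,-0.0006,0,0,0,-0.1],
    [-0.01,0,-0.0006,0,0,0,-0.1],
    [-0.01,0,-0.001,0,0,0,-0.1],
    [-0.01,0,-0.001,0,0,0,1],
    [-0.01,0,-0.001,0,0,0,1],
    [-0.01,0,-0.001,0,0,0,1],
    [-0.01,0,-0.001,0,0,0,1],
  ],
)

```text
time: 11.58
tool_pos: [0.5111, 0.031, 0.0342]
tool_rot: [-180.0, -0.0, -7.3]
contact_force: [-2.6, 0.4, 5.0]
grip_width: 0.0357
gripper_force: 19.7
```

Call:
servo_tool(
  moves=[
    [0.0008,0,-0.0008,0,0,0,1],
    [0.0012,0,-0.0008,0,0,0,1],
    [0.0012,0,-0.0008,0,0,0,1],
  ],
)

```text
time: 11.95
tool_pos: [0.5115, 0.031, 0.0342]
tool_rot: [-180.0, 0.0, -7.3]
contact_force: [-3.0, 0.5, 0.5]
grip_width: 0.036
gripper_force: 20.5
```

Call:
servo_tool(
  moves=[
    [0.0008,0,0,0,0,0,1],
    [0.0012,0,0,0,0,0,1],
    [0.0012,0,0,0,0,0,1],
  ],
)

```text
time: 12.32
tool_pos: [0.5123, 0.0309, 0.0342]
tool_rot: [-180.0, 0.0, -7.3]
contact_force: [-0.8, -0.8, -1.3]
grip_width: 0.0361
gripper_force: 20.3
```

Call:
servo_tool(
  moves=[
    [0.0008,0,0,0,0,0,1],
    [0.0012,0,0,0,0,0,1],
    [0.0012,0,0,0,0,0,1],
  ],
)

```text
time: 12.7
tool_pos: [0.5129, 0.0308, 0.0343]
tool_rot: [-180.0, -0.0, -7.3]
contact_force: [0.2, -0.4, -3.6]
grip_width: 0.0361
gripper_force: 20.3
```

Call:
servo_tool(
  moves=[
    [0.0008,0,0,0,0,0,1],
    [0.0012,0,0,0,0,0,1],
    [0.0012,0,0,0,0,0,1],
  ],
)

```text
time: 13.08
tool_pos: [0.5135, 0.0307, 0.0343]
tool_rot: [-180.0, 0.0, -7.3]
contact_force: [0.2, 0.1, -3.5]
grip_width: 0.036
gripper_force: 20.4
```

Call:
servo_tool(
  moves=[
    [0.0008,0,0,0,0,0,1],
    [0.0012,0,0,0,0,0,1],
    [0.0012,0,0,0,0,0,1],
  ],
)

```text
time: 13.45
tool_pos: [0.5141, 0.0306, 0.0343]
tool_rot: [-180.0, -0.0, -7.3]
contact_force: [0.1, -0.6, -4.1]
grip_width: 0.0358
gripper_force: 20.4
```

Call:
servo_tool(
  moves=[
    [0.0008,0,0,0,0,0,1],
    [0.0012,0,0,0,0,0,1],
    [0.0012,0,0,0,0,0,1],
  ],
)

```text
time: 13.82
tool_pos: [0.5147, 0.0306, 0.0343]
tool_rot: [-180.0, -0.0, -7.3]
contact_force: [0.3, -0.8, -3.5]
grip_width: 0.0359
gripper_force: 20.4
```

```bash
python3 - <<'E'
from h import *
go();im=snap('wrist','w4')
cv2.imwrite('pics/c4.png',cv2.resize(im[200:400,190:450,::-1],(780,600),interpolation=cv2.INTER_CUBIC))
E
```

```text
row [0.0, 0.0, 0.0] [-0.0002, -0.0, 0.0] t 13.82 pos [0.5147 0.0306 0.0343] rot [-179.99   -0.     -7.32] F [ 0.3 -0.8 -3.5] w 0.0359
```

View pics/c4.png

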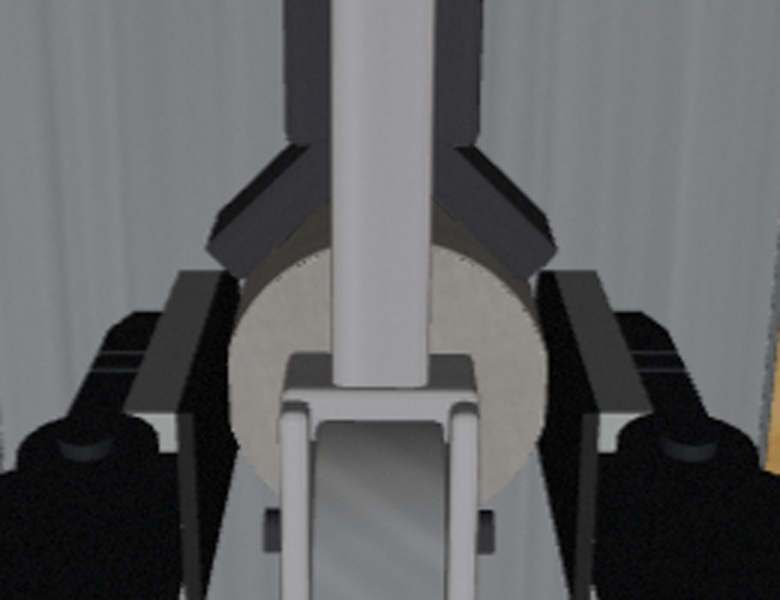

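The disc edge, at crop (240,280) and (530,280), now meets the V arms closely. Continue by feel.

Call:
servo_tool(
  moves=[
    [0.0008,0,0,0,0,0,1],
    [0.0012,0,0,0,0,0,1],
    [0.0012,0,0,0,0,0,1],
  ],
)

```text
time: 14.25
tool_pos: [0.515, 0.0306, 0.0342]
tool_rot: [-180.0, 0.0, -7.3]
contact_force: [-4.3, 0.6, -1.0]
grip_width: 0.0357
gripper_force: 20.6
```

Call:
servo_tool(
  moves=[
    [0.0008,0,0.0003,0,0,0,1],
    [0.0008,0,0.0003,0,0,0,1],
  ],
)

```text
time: 14.5
tool_pos: [0.515, 0.0306, 0.0342]
tool_rot: [-180.0, 0.1, -7.3]
contact_force: [-9.3, 1.0, 4.0]
grip_width: 0.0362
gripper_force: 21.0
```

Home: 9 N with no further motion. Release, lift and go over the dial.

Call:
servo_tool(
  moves=[
    [-0.0012,0,-0.0004,0,0,0,1],
    [-0.0012,0,-0.0004,0,0,0,-0.15],
    [-0.0012,0,-0.0004,0,0,0,-0.15],
    [-0.0012,0,-0.0004,0,0,0,-0.15],
    [-0.0012,0,-0.1,0,0,0,-0.15],
    [-0.0012,0,-0.2,0,0,0,-0.5],
    [0.11,0,-0.312,0,0,-0.2,-0.5],
    [0.234,0,-0.312,0,0,-0.4,-0.5],
    [0.234,0,-0.312,0,0,-0.511,-0.5],
    [0.234,0,-0.312,0,0,-0.511,-0.5],
    [0.234,0,-0.312,0,0,-0.511,-0.5],
    [0.234,0,-0.312,0,0,-0.511,-0.5],
  ],
)

```text
time: 16.0
tool_pos: [0.631, 0.0157, 0.1905]
tool_rot: [-180.0, -0.0, 15.6]
contact_force: [0.5, 0.1, 0.3]
grip_width: 0.0641
gripper_force: 0.0
```

```bash
cat >> h.py <<'E'
def dial(name):
    im=snap('wrist',name);c=bot.camera_params('wrist')
    # rectify dial plane, comparator frame: 10 px/mm, +x up, +y left, centre 300,300
    g=np.array([[-.02,-.02],[.02,-.02],[.02,.02],[-.02,.02]])
    src=[proj(c,[*L2W(.125+a,b),.098]) for a,b in g]
    dst=[(300-b*1e4,300-a*1e4) for a,b in g]
    M=cv2.getPerspectiveTransform(np.float32(src),np.float32(dst))
    o=cv2.warpPerspective(im[...,::-1],M,(600,600),flags=cv2.INTER_CUBIC);cv2.imwrite(f'pics/{name}d.png',o);return o
E
python3 - <<'E'
from h import *
go();dial('d1')
E
```

```text
row [0.0, 0.0, 0.0] [-0.0001, -0.0004, 0.0] t 16.0 pos [0.631  0.0157 0.1905] rot [-1.800e+02 -2.000e-02  1.562e+01] F [0.5 0.1 0.3] w 0.0641
```

View pics/d1d.png

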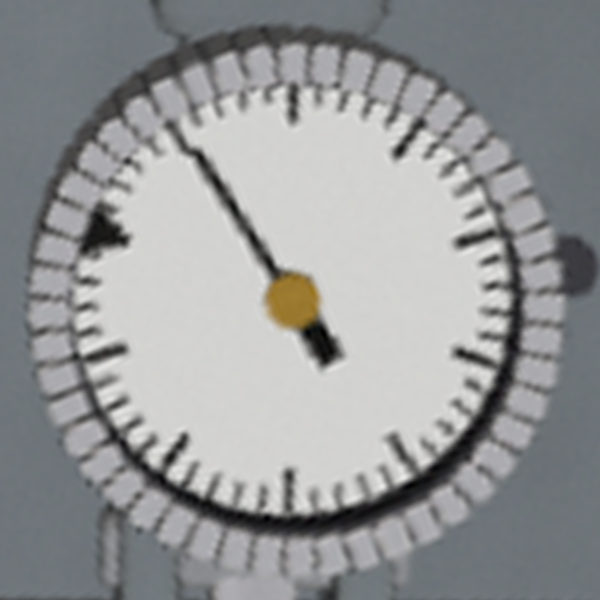

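Rectified dial: hub (292,300), needle tip toward (180,125) at about 33°, arrow at (115,235), about 71°. So turn the rim about 38° clockwise.

Call:
servo_tool(
  moves=[
    [0.001,-0.001,0.11,0,0,0,-0.5],
    [0.001,-0.001,0.18,0,0,0,-0.5],
    [0.001,-0.001,0.221,0,0,0,-0.5],
    [0.001,-0.001,0.221,0,0,0,-0.5],
    [0.001,-0.001,0.221,0,0,0,1],
    [0.001,-0.001,0.221,0,0,0,1],
    [0.001,-0.001,0.221,0,0,0,1],
  ],
)

```text
time: 16.92
tool_pos: [0.6322, 0.0164, 0.0809]
tool_rot: [-180.0, -0.1, 15.7]
contact_force: [-5.7, 2.7, 4.9]
grip_width: 0.0519
gripper_force: 22.6
```

Call:
servo_tool(
  moves=[
    [0,0,0,0,0,0.1,1],
    [0,0,0,0,0,0.22,1],
    [0,0,0,0,0,0.36,1],
    [0,0,0,0,0,0.5,1],
    [0,0,0,0,0,0.64,1],
    [0,0,0,0,0,0.76,1],
    [0,0,0,0,0,0.85,1],
    [0,0,0,0,0,0.85,1],
    [0,0,0,0,0,0.85,1],
    [0,0,0,0,0,0.85,-0.5],
    [0,0,0,0,0,0.85,-0.5],
    [0,0,0,0,0,0.85,-0.5],
    [0,0,-0.1,0,0,0.85,-0.5],
    [0,0,-0.22,0,0,0.85,-0.5],
    [0,0,-0.22,0,0,0.85,-0.5],
    [0,0,-0.22,0,0,0.85,-0.5],
  ],
)

```text
time: 18.92
tool_pos: [0.6319, 0.0162, 0.1894]
tool_rot: [-180.0, 0.0, -22.6]
contact_force: [-1.2, -0.2, -0.3]
grip_width: 0.0638
gripper_force: 0.0
```

```bash
python3 - <<'E'
from h import *
go();dial('d2')
E
```

```text
row [0.0, 0.0, 0.0] [-0.0001, 0.0002, -0.0] t 18.93 pos [0.6319 0.0162 0.1894] rot [-1.7999e+02  1.0000e-02 -2.2560e+01] F [-1.2 -0.2 -0.3] w 0.0638
```

View pics/d2d.png

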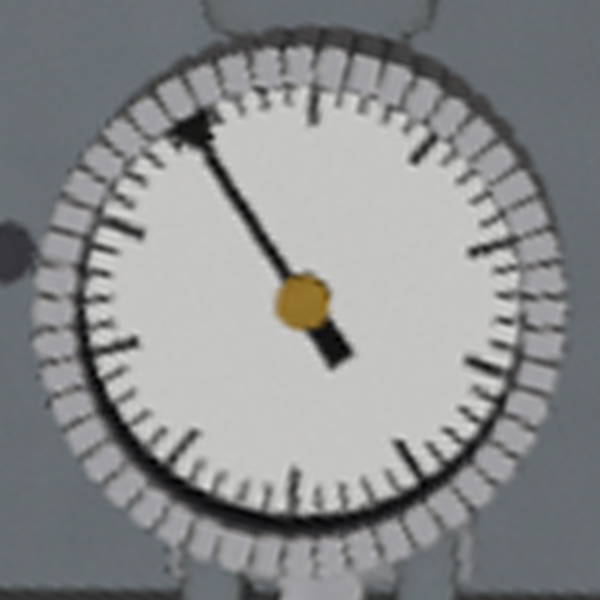

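Arrow tip and needle tip coincide at about (200,140), so it is zeroed and the rim is released. Now fetch the master out.

```bash
python3 - <<'E'
from h import *
go(.5145,.0307,.15,-7.3);go(.5145,.0307,.0345,-7.3)
for a in bot.silhouettes('side','tray')[:1]:
    m=a['pixels'].astype(np.uint8);h=cv2.convexHull(np.argwhere(m>0)[:,::-1].astype(np.int32))
    P=np.array([ray('side',q,.012)[:2] for q in h[:,0]],np.float32);print(cv2.minAreaRect(P))
E
```

```text
row [-0.2273, 0.0632, 0.0777] [0.0001, 0.0018, -0.3392] t 18.98 pos [0.6316 0.0163 0.1887] rot [ 1.7998e+02  8.0000e-02 -2.2570e+01] F [ 0.6 -0.5 -0.6] w 0.064
row [-0.227, 0.0631, 0.3087] [0.0001, 0.0018, -0.3392] t 18.98 pos [0.6316 0.0163 0.1887] rot [ 1.7998e+02  8.0000e-02 -2.2570e+01] F [ 0.6 -0.5 -0.6] w 0.064
((0.5216299295425415, 0.33085834980010986), (0.11963966488838196, 0.18380938470363617), 5.527475833892822)
```

Call:
servo_tool(
  moves=[
    [-0.12,0.033,0.04,0,0,-0.17,-0.4],
    [-0.227,0.063,0.078,0,0,-0.339,-0.4],
    [-0.227,0.063,0.12,0,0,-0.339,-0.4],
    [-0.227,0.063,0.22,0,0,-0.339,-0.4],
    [-0.227,0.063,0.308,0,0,-0.339,-0.3],
    [-0.227,0.063,0.308,0,0,-0.339,-0.3],
    [-0.227,0.063,0.308,0,0,-0.339,-0.3],
    [-0.227,0.063,0.308,0,0,-0.339,1],
    [-0.227,0.063,0.308,0,0,-0.339,1],
    [-0.227,0.063,0.308,0,0,-0.339,1],
    [-0.227,0.063,0.308,0,0,-0.339,1],
  ],
  squeeze=30,
)

```text
time: 20.4
tool_pos: [0.5161, 0.0305, 0.0376]
tool_rot: [-180.0, -0.2, -7.3]
contact_force: [-2.5, 0.2, 8.3]
grip_width: 0.0358
gripper_force: 29.0
```

Call:
servo_tool(
  moves=[
    [-0.004,0,-0.001,0,0,0,1],
    [-0.014,0,-0.001,0,0,0,1],
    [-0.026,0,-0.001,0,0,0,1],
    [-0.038,0,-0.001,0,0,0,1],
    [-0.05,0,-0.001,0,0,0,1],
    [-0.06,0,-0.001,0,0,0,1],
    [-0.07,0,-0.001,0,0,0,1],
    [-0.08,0,-0.001,0,0,0,1],
    [-0.092,0,-0.001,0,0,0,1],
    [-0.108,0,-0.001,0,0,0,1],
    [-0.12,0,-0.001,0,0,0,1],
    [-0.12,0,-0.04,0,0,0,1],
    [-0.12,0,-0.14,0,0,0,1],
    [-0.12,0,-0.25,0,0,0,1],
    [-0.12,0,-0.25,0,0,0,1],
  ],
)

```text
time: 22.28
tool_pos: [0.4569, 0.0382, 0.1647]
tool_rot: [-180.0, -0.4, -7.3]
contact_force: [-0.5, -0.1, -2.4]
grip_width: 0.036
gripper_force: 30.7
```

```bash
python3 - <<'E'
from h import *
go();go(.50,.22,.25,37.7)
E
```

```text
row [0.0, 0.0, 0.0] [-0.0006, -0.0083, 0.0] t 22.27 pos [0.4569 0.0382 0.1647] rot [-179.98   -0.37   -7.31] F [-0.5 -0.1 -2.4] w 0.036
row [0.0403, -0.3716, -0.1702] [0.0027, -0.008, -1.0002] t 22.27 pos [0.4569 0.0382 0.1647] rot [-179.98   -0.37   -7.31] F [-0.5 -0.1 -2.4] w 0.036
```

Call:
servo_tool(
  moves=[
    [0.02,-0.18,-0.1,0,0,-0.25,1],
    [0.04,-0.37,-0.17,0,0,-0.5,1],
    [0.04,-0.37,-0.17,0,-0.008,-0.75,1],
    [0.04,-0.37,-0.17,0,-0.008,-1,1],
    [0.04,-0.37,-0.17,0,-0.008,-1,1],
    [0.04,-0.37,-0.17,0,-0.008,-1,1],
    [0.04,-0.37,-0.17,0,-0.008,-1,1],
  ],
)

```text
time: 23.15
tool_pos: [0.4988, 0.2183, 0.2452]
tool_rot: [-179.9, 0.4, 37.5]
contact_force: [0.4, 0.7, -1.7]
grip_width: 0.0356
gripper_force: 30.9
```

```bash
python3 - <<'E'
from h import *
go();im=snap('wrist','t1')
for n,z in(('tray',.013),('tall_disc',.033),('copper_disc',.024),('master_disc',.19)):
  for a in bot.silhouettes('wrist',n)[:2]:
    m=a['pixels'].astype(np.uint8);v,u=a['position']
    h=cv2.convexHull(np.argwhere(m>0)[:,::-1].astype(np.int32))
    P=np.array([ray('wrist',q,z)[:2] for q in h[:,0]],np.float32)
    print(n,round(a['confidence'],2),round(u),round(v),ray('wrist',(u,v),z).round(4),cv2.minAreaRect(P))
s=im.copy()
cv2.imwrite('pics/t1.png',s[...,::-1])
E
```

```text
row [0.0, 0.0, 0.0] [-0.0033, 0.008, -0.0] t 23.15 pos [0.4988 0.2183 0.2452] rot [-179.85    0.36   37.48] F [ 0.4  0.7 -1.7] w 0.0356
tall_disc 0.66 158 88 [0.493 0.376 0.033] ((0.49371710419654846, 0.3775683045387268), (0.03743772953748703, 0.04652363434433937), 37.55201721191406)
copper_disc 0.86 182 29 [0.5413 0.387  0.024 ] ((0.5425466299057007, 0.38738828897476196), (0.030612418428063393, 0.0373922698199749), 11.90683364868164)
master_disc 0.68 372 402 [0.4524 0.1463 0.19  ] ((0.45307445526123047, 0.14561480283737183), (0.025684883818030357, 0.010820915922522545), 62.71026611328125)
master_disc 0.57 320 324 [0.4731 0.1984 0.19  ] ((0.4741649031639099, 0.20006704330444336), (0.06396450847387314, 0.05243111774325371), 39.96067810058594)
```

View pics/t1.png

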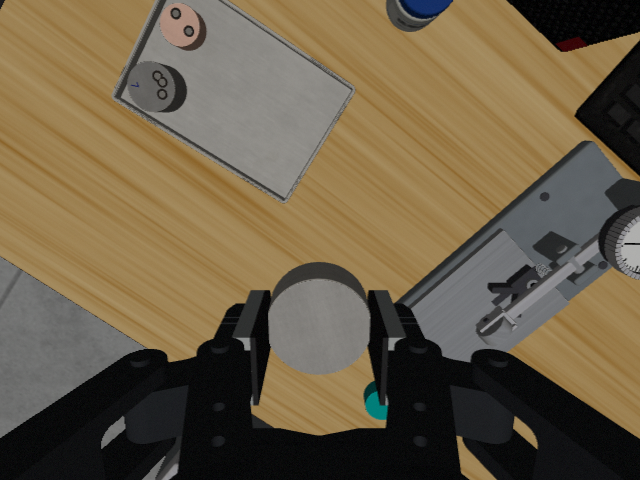

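The held master is at (319,320). The tray's free end has corners (352,91) and (286,201), with its other near corner at (115,98). Tall disc at (152,86) and copper disc at (182,25) lie at the far end.

```bash
python3 - <<'E'
from h import *
a,b,c=[ray('wrist',q,.013)[:2] for q in((352,91),(286,201),(115,98))]
d=(c-b)/np.linalg.norm(c-b);print(a,b,c,np.linalg.norm(c-b),np.linalg.norm(a-b),np.degrees(np.arctan2(*d[::-1])))
T=(a+b)/2+.045*d;print('target',T)
go(*T,.08,82.5);go(*T,.0105,82.5)
E
```

```text
[0.58749168 0.25200259] [0.47777889 0.24024941] [0.4608024  0.40734777] 0.16795850857353262 0.1103405331690863 95.80110694598869
target [0.52808689 0.29089554]
row [0.1359, -0.0779, 0.3308] [-0.0057, 0.0055, -0.9974] t 23.4 pos [0.499  0.2188 0.2457] rot [-179.86    0.32   37.62] F [ 0.2 -0.7 -1. ] w 0.0356
row [0.1366, -0.0775, 0.4698] [-0.0057, 0.0055, -0.9974] t 23.4 pos [0.499  0.2188 0.2457] rot [-179.86    0.32   37.62] F [ 0.2 -0.7 -1. ] w 0.0356
```

Call:
servo_tool(
  moves=[
    [0.07,-0.04,0.1,-0.001,0.001,-0.24,1],
    [0.136,-0.078,0.2,-0.003,0.003,-0.48,1],
    [0.136,-0.078,0.28,-0.004,0.004,-0.72,1],
    [0.136,-0.078,0.33,-0.006,0.005,-0.997,1],
    [0.136,-0.078,0.36,-0.006,0.005,-0.997,1],
    [0.136,-0.078,0.42,-0.006,0.005,-0.997,1],
    [0.136,-0.078,0.455,-0.006,0.005,-0.997,1],
    [0.136,-0.078,0.467,-0.006,0.005,-0.997,1],
    [0.136,-0.078,0.467,-0.006,0.005,-0.997,1],
    [0.136,-0.078,0.467,-0.006,0.005,-0.997,1],
  ],
)

```text
time: 24.65
tool_pos: [0.5281, 0.2915, 0.013]
tool_rot: [179.9, -0.0, 82.5]
contact_force: [0.5, 0.7, -1.2]
grip_width: 0.0354
gripper_force: 30.9
```

Call:
servo_tool(
  moves=[
    [0,0,0.003,0,0,0,1],
    [0,0,0.005,0,0,0,1],
    [0,0,0.005,0,0,0,1],
    [0,0,0.005,0,0,0,1],
  ],
)

```text
time: 25.15
tool_pos: [0.5276, 0.2913, 0.0094]
tool_rot: [180.0, 0.0, 82.5]
contact_force: [-0.7, 0.8, -1.8]
grip_width: 0.0354
gripper_force: 30.9
```

Call:
servo_tool(
  moves=[
    [0,0,0.0015,0,0,0,1],
    [0,0,0.003,0,0,0,1],
    [0,0,0.003,0,0,0,1],
  ],
)

```text
time: 25.52
tool_pos: [0.5277, 0.2913, 0.0091]
tool_rot: [180.0, 0.0, 82.6]
contact_force: [-7.2, -3.7, 16.9]
grip_width: 0.0353
gripper_force: 32.5
```

Call:
servo_tool(
  moves=[
    [0,0,-0.003,0,0,0,1],
    [0,0,-0.003,0,0,0,-0.15],
    [0,0,-0.003,0,0,0,-0.15],
    [0,0,-0.003,0,0,0,-0.15],
    [0,0,-0.06,0,0,0,-0.15],
    [0,0,-0.18,0,0,0.2,-0.2],
    [0,0,-0.3,0,0,0.45,-0.5],
    [0,0,-0.36,0,0,0.7,-0.8],
    [0,0,-0.38,0,0,1,-0.8],
  ],
)

```text
time: 26.65
tool_pos: [0.5281, 0.2916, 0.2004]
tool_rot: [179.9, -0.2, 41.0]
contact_force: [-0.3, 0.6, -1.0]
grip_width: 0.0765
gripper_force: 0.0
```

```bash
python3 - <<'E'
from h import *
go(.45,-.17,.22,-7.3)
bot.snapshot('wrist')
for a in bot.silhouettes('wrist','master_disc')[:3]:
    v,u=a['position'];print(round(a['confidence'],2),round(u),round(v),a['pixels'].sum(),ray('wrist',(u,v),.018).round(3))
E
```

```text
row [-0.7232, 0.5947, -0.0404] [0.0002, -0.004, 1.0727] t 26.65 pos [0.5281 0.2916 0.2004] rot [ 1.7992e+02 -1.6000e-01  4.0970e+01] F [-0.3  0.6 -1. ] w 0.0765
0.96 320 215 1824 [0.526 0.288 0.018]
0.58 341 401 1560 [0.41  0.161 0.018]
```

Call:
servo_tool(
  moves=[
    [-0.72,0.594,-0.04,0,0,1,-1],
    [-0.72,0.594,-0.04,0,0,1,-1],
    [-0.72,0.594,-0.04,0,0,1,-1],
    [-0.72,0.594,-0.04,0,0,1,-1],
    [-0.72,0.594,-0.04,0,0,1,-1],
    [-0.72,0.594,-0.04,0,0,1,-1],
    [-0.72,0.594,-0.04,0,0,1,-1],
    [-0.72,0.594,-0.04,0,0,1,-1],
    [-0.72,0.594,-0.04,0,0,1,-1],
    [-0.72,0.594,-0.04,0,0,1,-1],
    [-0.72,0.594,-0.04,0,0,1,-1],
    [-0.72,0.594,-0.04,0,0,1,-1],
  ],
)

```text
time: 28.25
tool_pos: [0.4535, -0.1686, 0.2181]
tool_rot: [180.0, 0.0, -3.6]
contact_force: [0.0, 0.4, 0.5]
grip_width: 0.0855
gripper_force: 0.0
```

```bash
python3 - <<'E'
from h import *
im=snap('wrist','s1')
for a in bot.silhouettes('wrist','spotted_disc')[:2]:
    v,u=a['position'];print(round(a['confidence'],2),round(u),round(v),a['pixels'].sum(),ray('wrist',(u,v),.012).round(4))
    if a is not None:
        m=a['pixels'];g=cv2.cvtColor(im,cv2.COLOR_RGB2GRAY);mm=m&(g>120)
        n,l,st,ce=cv2.connectedComponentsWithStats(mm.astype(np.uint8));i=1+np.argmax(st[1:,4])
        h=cv2.convexHull(np.argwhere(l==i)[:,::-1].astype(np.int32));e=cv2.fitEllipse(h);T=ray('wrist',e[0],.016);print(e,T)
        go(*T[:2],.07,-7.33);go(*T[:2],.007,-7.33)
E
```

```text
0.63 368 205 2220 [ 0.4506 -0.2106  0.012 ]
((368.26861572265625, 208.08863830566406), (50.534027099609375, 52.13222122192383), 57.367698669433594) [ 0.44846402 -0.21012403  0.016     ]
row [-0.0048, 0.0827, 0.2963] [0.0007, -0.0001, 0.0827] t 28.35 pos [ 0.4535 -0.1689  0.2181] rot [179.97  -0.    -3.61] F [-0.2  0.6 -0.6] w 0.0856
row [-0.0048, 0.0827, 0.4223] [0.0007, -0.0001, 0.0827] t 28.35 pos [ 0.4535 -0.1689  0.2181] rot [179.97  -0.    -3.61] F [-0.2  0.6 -0.6] w 0.0856
0.27 74 133 33087 [0.5239 0.023  0.012 ]
((25.79499053955078, 113.76006317138672), (24.110340118408203, 175.74986267089844), 173.18890380859375) [0.54094602 0.05552587 0.016     ]
row [0.1463, -0.4591, 0.2961] [0.0007, -0.0001, 0.0827] t 28.35 pos [ 0.4535 -0.1689  0.2181] rot [179.97  -0.    -3.61] F [-0.2  0.6 -0.6] w 0.0856
row [0.1463, -0.4592, 0.4221] [0.0007, -0.0001, 0.0827] t 28.35 pos [ 0.4535 -0.1689  0.2181] rot [179.97  -0.    -3.61] F [-0.2  0.6 -0.6] w 0.0856
```

Call:
servo_tool(
  moves=[
    [-0.005,0.083,0.12,0,0,0.083,-1],
    [-0.005,0.083,0.24,0,0,0.083,-1],
    [-0.005,0.083,0.34,0,0,0.083,-1],
    [-0.005,0.083,0.4,0,0,0.083,-1],
    [-0.005,0.083,0.427,0,0,0.083,-1],
    [-0.005,0.083,0.427,0,0,0.083,-0.8],
    [-0.005,0.083,0.427,0,0,0.083,0],
    [-0.005,0.083,0.427,0,0,0.083,1],
    [-0.005,0.083,0.427,0,0,0.083,1],
    [-0.005,0.083,0.427,0,0,0.083,1],
    [-0.005,0.083,0.427,0,0,0.083,1],
  ],
  squeeze=20,
)

```text
time: 29.72
tool_pos: [0.4488, -0.2111, 0.006]
tool_rot: [179.9, -0.1, -7.4]
contact_force: [-2.1, 2.2, 9.2]
grip_width: 0.0428
gripper_force: 19.3
```

```bash
python3 - <<'E'
from h import *
x,y=L2W(-.048,0)
go(x,y,.1,-7.33);go(x,y,.0365,-7.33)
E
```

```text
row [-0.0422, -0.4956, -0.1888] [0.0018, -0.0024, -0.0017] t 29.73 pos [ 0.4488 -0.2111  0.006 ] rot [ 1.7992e+02 -1.1000e-01 -7.4100e+00] F [-2.1  2.2  9.2] w 0.0428
row [-0.0424, -0.4958, -0.0618] [0.0018, -0.0024, -0.0017] t 29.73 pos [ 0.4488 -0.2111  0.006 ] rot [ 1.7992e+02 -1.1000e-01 -7.4100e+00] F [-2.1  2.2  9.2] w 0.0428
```

Call:
servo_tool(
  moves=[
    [0,0,-0.06,0,0,0,1],
    [-0.01,-0.02,-0.17,0,0,0,1],
    [-0.04,-0.12,-0.19,0.002,-0.002,0,1],
    [-0.042,-0.24,-0.19,0.002,-0.002,0,1],
    [-0.042,-0.36,-0.19,0.002,-0.002,0,1],
    [-0.042,-0.46,-0.19,0.002,-0.002,0,1],
    [-0.042,-0.496,-0.19,0.002,-0.002,0,1],
    [-0.042,-0.496,-0.19,0.002,-0.002,0,1],
    [-0.042,-0.496,-0.12,0.002,-0.002,0,1],
    [-0.042,-0.496,-0.08,0.002,-0.002,0,1],
    [-0.042,-0.496,-0.066,0.002,-0.002,0,1],
    [-0.042,-0.496,-0.066,0.002,-0.002,0,1],
    [-0.042,-0.496,-0.066,0.002,-0.002,0,1],
  ],
)

```text
time: 31.35
tool_pos: [0.4599, 0.0376, 0.0385]
tool_rot: [-179.9, 0.0, -7.4]
contact_force: [-1.4, 0.0, -1.1]
grip_width: 0.0427
gripper_force: 21.3
```

```bash
python3 - <<'E'
from h import *
im=snap('wrist','s2')
c,s=np.cos(np.radians(YAW)),np.sin(np.radians(YAW));R=np.array([[c,-s],[s,c]])
st=bot.state();print('tool local',R.T@(st['tool_pos'][:2]-O))
x,y=L2W(-.048,0);go(x,y,.036,-7.33)
g=cv2.cvtColor(im,cv2.COLOR_RGB2GRAY)
for n in('spotted_disc','roller_axle'):
  for a in bot.silhouettes('wrist',n)[:1]:
    v,u=a['position'];z=.04 if n[0]=='s' else .065;print(n,round(a['confidence'],2),u,v,R.T@(ray('wrist',(u,v),z)[:2]-O))
E
```

```text
tool local [-0.04786799  0.00022512]
row [-0.0003, 0.0005, 0.0048] [-0.0014, 0.0002, -0.002] t 31.4 pos [0.4599 0.0377 0.0384] rot [-1.7994e+02  1.0000e-02 -7.4200e+00] F [-0.3 -0.8 -1. ] w 0.0422
spotted_disc 0.67 318.9 319.9 [-0.04917045  0.00062868]
roller_axle 0.84 316.0 157.1 [0.01167517 0.0013809 ]
```

Call:
servo_tool(
  moves=[
    [0.002,0,0.0042,0,0,0,1],
    [0.01,0,0.0042,0,0,0,1],
    [0.02,0,0.0042,0,0,0,1],
    [0.028,0,0.0042,0,0,0,1],
    [0.036,0,0.0042,0,0,0,1],
    [0.044,0,0.0042,0,0,0,1],
    [0.05,0,0.0042,0,0,0,1],
    [0.056,0,0.0042,0,0,0,1],
    [0.064,0,0.0042,0,0,0,1],
    [0.072,0,0.0042,0,0,0,1],
    [0.08,0,0.0042,0,0,0,1],
    [0.087,0,0.0042,0,0,0,1],
    [0.092,0,0.0042,0,0,0,1],
    [0.092,0,0.0042,0,0,0,1],
  ],
)

```text
time: 33.25
tool_pos: [0.5051, 0.032, 0.0359]
tool_rot: [-179.9, 0.1, -7.4]
contact_force: [-5.1, -0.4, 10.0]
grip_width: 0.0423
gripper_force: 22.8
```

```bash
python3 - <<'E'
from h import *
go()
c,s=np.cos(np.radians(YAW)),np.sin(np.radians(YAW));R=np.array([[c,-s],[s,c]])
st=bot.state();print('tool local',R.T@(st['tool_pos'][:2]-O))
E
```

```text
row [0.0, 0.0, 0.0] [-0.0013, 0.002, -0.0] t 33.25 pos [0.5051 0.032  0.0359] rot [-1.7994e+02  9.0000e-02 -7.4000e+00] F [-5.1 -0.4 10. ] w 0.0423
tool local [-0.00229106  0.00030154]
```

Call:
servo_tool(
  moves=[
    [0,0,-0.0012,0,0,0,1],
    [0.0008,0,-0.0014,0,0,0,1],
    [0.0016,0,-0.0014,0,0,0,1],
    [0.0016,0,-0.0014,0,0,0,1],
  ],
)

```text
time: 33.75
tool_pos: [0.5057, 0.0319, 0.0359]
tool_rot: [-179.9, 0.1, -7.4]
contact_force: [-1.3, -1.1, -0.2]
grip_width: 0.0427
gripper_force: 21.7
```

Good clean forces; feel forward.

Call:
servo_tool(
  moves=[
    [0.0008,0,0,0,0,0,1],
    [0.0012,0,0,0,0,0,1],
    [0.0012,0,0,0,0,0,1],
  ],
)

```text
time: 34.12
tool_pos: [0.5064, 0.0318, 0.036]
tool_rot: [-179.9, 0.1, -7.4]
contact_force: [-0.5, -0.7, -1.4]
grip_width: 0.0424
gripper_force: 21.5
```

Call:
servo_tool(
  moves=[
    [0.0008,0,0,0,0,0,1],
    [0.001,0,0,0,0,0,1],
    [0.001,0,0,0,0,0,1],
  ],
)

```text
time: 34.5
tool_pos: [0.5069, 0.0317, 0.036]
tool_rot: [-179.9, 0.1, -7.4]
contact_force: [0.1, -0.6, -4.0]
grip_width: 0.0427
gripper_force: 21.5
```

Call:
servo_tool(
  moves=[
    [0.0008,0,0,0,0,0,1],
    [0.0012,0,0,0,0,0,1],
    [0.0012,0,0,0,0,0,1],
  ],
)

```text
time: 34.88
tool_pos: [0.5074, 0.0317, 0.036]
tool_rot: [-179.9, 0.1, -7.4]
contact_force: [0.2, -0.4, -2.2]
grip_width: 0.0427
gripper_force: 21.5
```

Call:
servo_tool(
  moves=[
    [0.0008,0,0,0,0,0,1],
    [0.001,0,0,0,0,0,1],
    [0.001,0,0,0,0,0,1],
  ],
)

```text
time: 35.25
tool_pos: [0.508, 0.0316, 0.0361]
tool_rot: [-179.9, 0.1, -7.4]
contact_force: [0.2, -0.9, -2.6]
grip_width: 0.0427
gripper_force: 21.5
```

Call:
servo_tool(
  moves=[
    [0.0008,0,0,0,0,0,1],
    [0.0012,0,0,0,0,0,1],
    [0.0012,0,0,0,0,0,1],
  ],
)

```text
time: 35.62
tool_pos: [0.5086, 0.0315, 0.0361]
tool_rot: [-179.9, 0.1, -7.4]
contact_force: [-0.1, -0.4, -2.8]
grip_width: 0.0422
gripper_force: 21.5
```

Call:
servo_tool(
  moves=[
    [0.0008,0,0,0,0,0,1],
    [0.0008,0,0,0,0,0,1],
  ],
)

```text
time: 35.88
tool_pos: [0.509, 0.0315, 0.0361]
tool_rot: [-179.9, 0.1, -7.4]
contact_force: [0.1, -0.9, -3.1]
grip_width: 0.0427
gripper_force: 21.5
```

Call:
servo_tool(
  moves=[
    [0.0008,0,0,0,0,0,1],
    [0.0012,0,0,0,0,0,1],
    [0.0012,0,0,0,0,0,1],
  ],
)

```text
time: 36.25
tool_pos: [0.5095, 0.0314, 0.0361]
tool_rot: [-179.9, 0.1, -7.4]
contact_force: [0.3, -1.6, -1.9]
grip_width: 0.0426
gripper_force: 21.5
```

Call:
servo_tool(
  moves=[
    [0.0008,0,0,0,0,0,1],
    [0.0008,0,0,0,0,0,1],
  ],
)

```text
time: 36.5
tool_pos: [0.51, 0.0314, 0.0361]
tool_rot: [-179.9, 0.1, -7.4]
contact_force: [-0.5, -0.8, -3.2]
grip_width: 0.0427
gripper_force: 21.5
```

Call:
servo_tool(
  moves=[
    [0.0008,0,0,0,0,0,1],
    [0.0012,0,0,0,0,0,1],
    [0.0012,0,0,0,0,0,1],
  ],
)

```text
time: 36.88
tool_pos: [0.5105, 0.0313, 0.036]
tool_rot: [-179.9, 0.1, -7.4]
contact_force: [1.1, -0.1, -2.9]
grip_width: 0.043
gripper_force: 21.5
```

Call:
servo_tool(
  moves=[
    [0.0008,0,0,0,0,0,1],
    [0.0012,0,0,0,0,0,1],
    [0.0012,0,0,0,0,0,1],
  ],
)

```text
time: 37.25
tool_pos: [0.511, 0.0312, 0.036]
tool_rot: [-179.9, 0.1, -7.4]
contact_force: [-1.5, 0.1, -2.5]
grip_width: 0.0422
gripper_force: 21.5
```

Call:
servo_tool(
  moves=[
    [0.0008,0,0,0,0,0,1],
    [0.0012,0,0,0,0,0,1],
    [0.0012,0,0,0,0,0,1],
  ],
)

```text
time: 37.62
tool_pos: [0.5112, 0.0313, 0.036]
tool_rot: [-179.9, 0.2, -7.4]
contact_force: [-6.1, 0.5, 0.2]
grip_width: 0.0425
gripper_force: 21.8
```

Call:
servo_tool(
  moves=[
    [0.0006,0,0.0003,0,0,0,1],
    [0.0006,0,0.0003,0,0,0,1],
    [0.0006,0,0.0003,0,0,0,1],
  ],
)

```text
time: 38.0
tool_pos: [0.5113, 0.0313, 0.0359]
tool_rot: [-179.9, 0.2, -7.4]
contact_force: [-9.3, 1.6, 5.7]
grip_width: 0.0425
gripper_force: 22.2
```

Home at 9 N. Release, lift and check the dial numerically.

Call:
servo_tool(
  moves=[
    [-0.001,0,-0.0006,0,0,0,1],
    [-0.001,0,-0.0006,0,0,0,-0.3],
    [-0.001,0,-0.0006,0,0,0,-0.3],
    [-0.001,0,-0.0006,0,0,0,-0.3],
    [-0.001,0,-0.0006,0,0,0,-0.3],
    [-0.001,0,-0.1,0,0,0,-0.3],
    [-0.001,0,-0.2,0,0,0,-0.3],
    [0.1,0,-0.312,0,0,-0.2,-0.5],
    [0.242,0,-0.312,0,0,-0.4,-0.5],
    [0.242,0,-0.312,0,0,-0.511,-0.5],
    [0.242,0,-0.312,0,0,-0.511,-0.5],
    [0.242,0,-0.312,0,0,-0.511,-0.5],
    [0.242,0,-0.312,0,0,-0.511,-0.5],
  ],
)

```text
time: 39.62
tool_pos: [0.6315, 0.0155, 0.192]
tool_rot: [-179.9, 0.0, 15.5]
contact_force: [0.0, -0.7, 0.2]
grip_width: 0.0637
gripper_force: 0.0
```

```bash
python3 - <<'E'
from h import *
go();dial('d3')
def ana(f,r):
    g=cv2.cvtColor(cv2.imread(f'pics/{f}.png'),cv2.COLOR_BGR2GRAY).astype(np.float32)
    hsv=cv2.cvtColor(cv2.imread(f'pics/{f}.png'),cv2.COLOR_BGR2HSV)
    m=cv2.inRange(hsv,(10,100,80),(35,255,255));yx=np.argwhere(m[220:380,220:380]>0).mean(0)+220
    out={}
    for k,(a,b) in r.items():
        th=np.radians(np.arange(360));v=np.mean([g[(yx[0]-q*np.cos(th)).round().astype(int),(yx[1]-q*np.sin(th)).round().astype(int)] for q in range(a,b,3)],0)
        w=np.clip(v.max()*.0+np.median(v)-30-v,0,None);i=v.argmin();d=(np.arange(360)-i+180)%360-180;s=abs(d)<15
        out[k]=round(float(i+(w[s]*d[s]).sum()/w[s].sum()),1)
    print(f,yx.round(),out)
for f in('d1d','d2d','d3d'): ana(f,{'needle':(90,150),'arrow':(178,200)})
go()
for n,z in(('spotted_disc',.046),):
  for a in bot.silhouettes('wrist',n)[:1]: print(n,a['confidence'],a['position'])
E
```

```text
row [0.0, 0.0, 0.0] [-0.002, 0.0009, -0.0] t 39.62 pos [0.6315 0.0155 0.192 ] rot [-1.7991e+02  4.0000e-02  1.5520e+01] F [ 0.  -0.7  0.2] w 0.0637
d1d [301. 293.] {'needle': 33.2, 'arrow': 70.3}
d2d [302. 303.] {'needle': 32.7, 'arrow': 32.0}
d3d [300. 293.] {'needle': 97.0, 'arrow': 140.4}
row [0.0, 0.0, 0.0] [-0.0019, 0.0009, -0.0] t 39.67 pos [0.6316 0.0154 0.1921] rot [-1.7991e+02  4.0000e-02  1.5540e+01] F [-0.1  0.1  0.1] w 0.064
spotted_disc 0.82 [347.6, 254.8]
```

Needle is at 97.0°, against an expected 32 + 64.8 = 96.8. I'll check mechanically that the release did not drag the disc back, by regripping and nudging.

```bash
python3 - <<'E'
from h import *
go(.5103,.0314,.15,-7.35);go(.5103,.0314,.0365,-7.35)
E
```

```text
row [-0.2254, -0.0958, 0.0844] [-0.0017, 0.0011, 0.5088] t 39.73 pos [0.6317 0.0154 0.1921] rot [-1.7992e+02  3.0000e-02  1.5550e+01] F [-0.1 -0.1  0.1] w 0.064
row [-0.2252, -0.0955, 0.3114] [-0.0017, 0.0011, 0.5088] t 39.73 pos [0.6317 0.0154 0.1921] rot [-1.7992e+02  3.0000e-02  1.5550e+01] F [-0.1 -0.1  0.1] w 0.064
```

Call:
servo_tool(
  moves=[
    [-0.12,-0.05,0.03,0,0,0.2,-0.4],
    [-0.225,-0.096,0.08,-0.002,0.001,0.4,-0.4],
    [-0.225,-0.096,0.1,-0.002,0.001,0.509,-0.4],
    [-0.225,-0.096,0.12,-0.002,0.001,0.509,-0.4],
    [-0.225,-0.096,0.22,-0.002,0.001,0.509,-0.4],
    [-0.225,-0.096,0.29,-0.002,0.001,0.509,-0.4],
    [-0.225,-0.096,0.311,-0.002,0.001,0.509,-0.4],
    [-0.225,-0.096,0.311,-0.002,0.001,0.509,-0.4],
    [-0.225,-0.096,0.311,-0.002,0.001,0.509,-0.4],
    [-0.225,-0.096,0.311,-0.002,0.001,0.509,1],
    [-0.225,-0.096,0.311,-0.002,0.001,0.509,1],
    [-0.225,-0.096,0.311,-0.002,0.001,0.509,1],
    [-0.225,-0.096,0.311,-0.002,0.001,0.509,1],
  ],
)

```text
time: 41.35
tool_pos: [0.5115, 0.0314, 0.0378]
tool_rot: [180.0, -0.1, -7.3]
contact_force: [-1.7, -0.8, 8.4]
grip_width: 0.0428
gripper_force: 19.4
```

Call:
servo_tool(
  moves=[
    [0,0,-0.001,0,0,0,1],
    [0.0008,0,-0.0012,0,0,0,1],
    [0.0012,0,-0.0012,0,0,0,1],
    [0.0012,0,-0.0012,0,0,0,1],
  ],
)

```text
time: 41.85
tool_pos: [0.5114, 0.0314, 0.0378]
tool_rot: [180.0, 0.0, -7.3]
contact_force: [-5.0, 0.1, 9.9]
grip_width: 0.0424
gripper_force: 21.4
```

Call:
servo_tool(
  moves=[
    [0.0004,0,-0.0012,0,0,0,1],
    [0.0006,0,-0.0014,0,0,0,1],
    [0.0006,0,-0.0014,0,0,0,1],
  ],
)

```text
time: 42.22
tool_pos: [0.5115, 0.0314, 0.0378]
tool_rot: [180.0, 0.0, -7.3]
contact_force: [-3.8, 0.3, 4.8]
grip_width: 0.042
gripper_force: 21.2
```

Call:
servo_tool(
  moves=[
    [0.0004,0,-0.0008,0,0,0,1],
    [0.0006,0,-0.0008,0,0,0,1],
    [0.0006,0,-0.0008,0,0,0,1],
  ],
)

```text
time: 42.6
tool_pos: [0.5117, 0.0314, 0.0379]
tool_rot: [180.0, 0.1, -7.3]
contact_force: [-2.8, 0.3, -1.4]
grip_width: 0.0422
gripper_force: 20.6
```

Call:
servo_tool(
  moves=[
    [0.0006,0,0,0,0,0,1],
    [0.0008,0,0,0,0,0,1],
    [0.0008,0,0,0,0,0,1],
  ],
)

```text
time: 42.98
tool_pos: [0.5118, 0.0314, 0.0379]
tool_rot: [180.0, 0.1, -7.3]
contact_force: [-6.6, 0.4, 0.9]
grip_width: 0.0426
gripper_force: 20.7
```

It was home: the force builds after only 0.3 mm. Release, lift clear and hand in.

Call:
servo_tool(
  moves=[
    [0,0,0.0004,0,0,0,1],
    [-0.0006,0,0.0004,0,0,0,-0.3],
    [-0.0006,0,0.0004,0,0,0,-0.3],
    [-0.0006,0,0.0004,0,0,0,-0.3],
    [-0.0006,0,0.0004,0,0,0,-0.3],
    [-0.0006,0,-0.1,0,0,0,-0.3],
    [-0.0006,0,-0.2,0,0,0,-0.3],
    [-0.0006,0,-0.32,0,0,0,-0.5],
    [0.242,0,-0.312,0,0,0,-0.5],
    [0.242,0,-0.312,0,0,0,-0.5],
    [0.242,0,-0.312,0,0,0,-0.5],
    [0.242,0,-0.312,0,0,0,-0.5],
    [0.242,0,-0.312,0,0,0,-0.5],
    [0.242,0,-0.312,0,0,0,-0.5],
  ],
)

```text
time: 44.72
tool_pos: [0.6319, 0.016, 0.1949]
tool_rot: [180.0, -0.0, -7.3]
contact_force: [1.3, 0.5, 0.9]
grip_width: 0.064
gripper_force: 0.0
```

```bash
python3 - <<'E'
from h import *
g=cv2.cvtColor(dial('d4'),cv2.COLOR_BGR2GRAY).astype(float)
def v(r0,r1):
    th=np.radians(np.arange(360));return np.mean([g[(300-q*np.cos(th)).round().astype(int),(298-q*np.sin(th)).round().astype(int)] for q in range(r0,r1,3)],0)
print('needle',v(90,150).argmin(),'dark r165-180',np.argsort(v(162,176))[:8])
s=bot.state();print(s['contact_force'],s['tool_pos'])
print(bot.job_done())
E
```

```text
needle 96 dark r165-180 [ 97  96  98  95 214 215  99 177]
[-0.11765019 -0.19158334  0.02778986] [0.63201045 0.0160182  0.19483836]
the job is handed in; nothing more can be done
None
```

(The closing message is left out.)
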